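# Set out the cooking ingredients on the chopping board

## Task

Set out the cooking ingredients in a row on the chopping board: stand the salt shaker on the board midway between the broad low tin and the lidded glass jar, stand the spice jar on the board midway between the broad tin and the canister, both in line with them, and set the garlic bulb, root down, on the board straight in front of the broad tin (front is the side towards the robot), all of it on the board. Last of all stack the small tin upright and centred on top of the broad tin. Do not shift the broad tin, the glass jar or the canister, and let go of everything.

Things in the scene. Friction and masses are not known exactly. Their poses are not given: they have to be found in the camera images.
- board: Pale wooden chopping board, fixed, 155 mm deep (its x axis, pointing away from the robot), 270 mm wide (its y axis, to the robot's left), its top 18 mm above the worktop. Origin: centre of its outline, at worktop height. The broad tin is at x = +36, y = 0 mm; the spots beside the tin are at x = +36, y = +/-88 mm; the garlic has room at x = -42, y = 0.
- broad_tin: Broad low food tin, round, 75 mm across, 58 mm tall, already standing on the board, loose; it stays where it is. Origin: centre of its underside, 18 mm above the worktop. Behind it is the dish rack, whose front wall is 121 mm tall at x = 0.56 to 0.60 m.
- glass_jar: Round glass jar with a grey lid, 66 mm across, 100 mm tall, loose, standing on the worktop just beyond the left or the right end of the board (it changes places with the canister), 175 mm from the broad tin along the board's width; it stays where it is. Origin: centre of its underside.
- canister: Squarish dark canister with a wooden lid and knob, 68 mm wide, 115 mm tall over the knob, loose, standing on the worktop just beyond the other end of the board, 175 mm from the broad tin; it stays where it is. Origin: centre of its underside.
- shaker: Salt shaker: glass body with a domed grey top with holes, round, 44 mm across the body (up to 52 mm height, narrowing above to 34 mm), 90 mm tall, 0.1 kg. To be moved. Starts upright on the worktop left of the board. Origin: centre of its underside, z up.
- spice_jar: Spice jar: slim glass jar with a screw cap, round, 46 mm across, 109 mm tall, 0.11 kg. To be moved. Starts upright on the worktop left of the board. Origin: centre of its underside, z up.
- garlic_bulb: Whole garlic bulb, roundish, 60 mm across at its widest (about 20 to 25 mm up), 59 mm tall, 0.04 kg, standing on its flat root with the stem up. To be moved. Starts on the worktop left of the board. Origin: centre of its underside, z up.
- small_tin: Small food tin, round, 58 mm across, 72 mm tall, 0.18 kg. To be moved. Starts upright on the worktop left of the board. (The wall cabinet hangs beyond x = 0.59 m, y = -0.06 to 0.41 m, from 0.52 m above the worktop up: keep hand and wrist in front of it when crossing.) Origin: centre of its underside, z up.

How it is judged:
By the outcome, as a careful person would: the job done as asked, in the order asked, and still so for the second after the job is handed in, with the robot touching nothing.
It also fails if it takes over 104 s, if anything falls off the work surface, if the arm or the gripper's body presses on something with over 40 N, if the wrist force passes 120 N, or if a joint passes its speed limit or range.

## Robot

A 6-joint arm with a two-finger parallel gripper is mounted at the origin on a cart in front of the work surface, level with it; the furniture and walls round the work are solid. World frame = base frame: x ahead of the robot, y to its left, z up, the work surface at z = 0. Lengths are in mm, angles in degrees, forces in N, time in s.
With the tool pointing down it reaches from about 300 to 850 mm from the base axis. Payload 4.2 kg.
Tool frame: the origin (TCP) lies at the very end of the fingers, on their centre line; the grasp point (between the pads) lies 19 mm behind it (env.tcp_to_grasp is the distance from the TCP to the grasp point, in mm); z points along the fingers, y is the line along which they close (so a half turn about z gives the same grasp; the last joint's range is limited). The gripper opens to 91 mm and grips with 3 to 60 N. Pads are 32 mm wide; open, the fingers measure 118 mm over their backs; the gripper's body (76 mm by 178 mm) begins 60 mm behind the grasp point.
Start: joints at [-71.562, 18.312, 89.639, -0, 72.044, -1.146], TCP at [192.735, -541.755, 191.776] pointing down, gripper open.
Joint ranges: [-177.97, 177.97], [-48.28, 115.42], [12.27, 149.76], [-77.06, 257.06], [2.81, 150.46], [-146.56, 146.56]. Speed limits (degrees/s): [147.25, 147.25, 180, 180, 180, 180].

## Interface

Orientations are given as [roll, pitch, yaw] about the fixed x, y, z axes, in that order (R = Rz(yaw) Ry(pitch) Rx(roll)).
In Python, from workcell import env gives the robot as it stands.
- The arm moves only by the tool move_arm, never from a script. Its argument "plan" is a list of rows, each a list of 3 entries, a list of its own where there are three numbers: the shift along the world's x, y, z in cm, then the turn about the world's z in degrees, then the closure, from 0 (fully open) to 1 (shut). In form: [[[x, y, z], turn, claw], ...]. A call has 1 to 5 rows; each row shifts and turns the commanded pose from where the row before left it; what a row does not reach is not made up. A row lasts 1/10 s, in which the tool goes at most 50 mm and 8.59 degrees, less where a joint would pass 70% of its speed; a pose out of reach is approached as far as the arm can. A call is refused whole if a number of a shift passes 5 or a number of a turn 8.59, either way. A call with a gripper value outside its range is refused whole. The fingers move at their own pace and stop on an object; "squeeze" is the grip in N (left out, the last holds). Time passes only in rows, so rows that do not move let the fingers close. It gives the time, the measured TCP pose, the force, the opening and the grip force at its end, in the units of the state.
- env.state(): the state, without advancing time (a new reading comes with each control period).
- env.grab_frame(name): name is "scene" or "side" or "wrist"; returns a dict with "frame" (480x640x3 uint8, red, green, blue), "z_map" (480x640 float32, mm along the optical axis (not along the pixel's ray), 0 where there is no reading), "fovy" (degrees; the focal length in pixels is half the picture's height over the tangent of half this angle, whatever the lens; pixels are square), "cx", "cy" (the principal point, pixels), "position" and "orientation" of the camera in the world. Camera axes: x right, y down, z forward; pixel columns grow to the right and rows downward; lengths in mm; the calibration is good to about 2 mm. A picture is of the moment at which its call begins.
- env.job_done(): hands the job in; it is judged then, once.
Trained networks look in a picture, given as the dict that the camera call returned (one of the last four; its "shot" number tells which), for a name from the list of things; names that differ only in an ending like _2 or _b are one class to them, and where a whole thing is asked for, a point or a joint stands for the part that bears it (a point fixed in the world has none). Each returns a list of dicts, best first, with "score" (0 to 1); they miss things now and then, are a little off and sometimes report something else, mostly with a low value. They report only what shows in the picture. A call takes as long as a camera call.
- env.search_frame(picture, label): "point" ([column, row] in pixels, amid what is visible of it).
- env.landmark_of(picture, label): "point" ([column, row] in pixels: a listed point, or the origin of a listed thing).
The state is a dict: "time_s": time; "qpos": joint angles; "qvel": joint speeds; "effort": joint torques, N m; "ee_pos": TCP position; "ee_rot": TCP orientation; "force": force on the tool from outside, world axes, zero at the start; "torque": the same for the moment, N m; "gripper_width": finger opening in mm; "gripper_force": force on a finger pad.
Only numpy, scipy, OpenCV 4.12 (cv2) and the standard library are available. Lean on these libraries where they do the work, as an engineer would, in place of code of your own. Each camera call takes 0.05 s, during which the arm holds its last target. There are 200 camera calls.

## Working session

There is one attempt and no reset: what is moved stays moved. The work goes in short steps, Python scripts to look and compute and a tool call to move; the robot and the scene stay as the last step left them, time stands still between calls to the robot, and variables do not carry over. Pictures are saved under pics/ and viewed, at most 14 in all, crops included, and the job is handed in when it is done.

Besides the shell and the picture viewer there is one more tool, called after "Request:" as name(argument=value, ...), one argument or row to a line, values as JSON. move_arm: Moves the arm, as the interface text tells. Its arguments: {"type":"object","properties":{"plan":{"type":"array","items":{"type":"array"}},"squeeze":{"type":"number"}},"required":["plan"]}

```bash
mkdir -p pics
cat > h.py <<'E'
import numpy as np, cv2
from workcell import env
from scipy.spatial.transform import Rotation as R
def rot(o):
    o=np.array(o,float)
    if o.shape==(3,3): return o
    if o.size==4: raise SystemExit('quat')
    return R.from_euler('xyz',o,degrees=True).as_matrix()
def cloud(p):
    f=240/np.tan(np.radians(p['fovy']/2)); v,u=np.mgrid[:480,:640]; z=p['z_map']
    c=np.stack([(u-p['cx'])/f*z,(v-p['cy'])/f*z,z],-1)
    w=c@rot(p['orientation']).T+np.array(p['position']); w[z<=0]=np.nan
    return w
def save(p,n): cv2.imwrite('pics/'+n,p['frame'][...,::-1])
E
python3 - <<'E'
from h import *
print(env.state())
for n in ['scene','side']:
    p=env.grab_frame(n); save(p,n+'0.png'); print(n,p['position'],p['orientation'],p['fovy'],p['cx'],p['cy'])
    w=cloud(p); np.save(n+'.npy',w)
    for l in ['board','broad_tin','glass_jar','canister','shaker','spice_jar','garlic_bulb','small_tin']:
        for d in env.search_frame(p,l)[:2]:
            u,v=map(int,d['point']); print(l,round(d['score'],2),u,v,np.round(w[v,u]))
E
```

```text
{'time_s': 0.0, 'qpos': array([-7.15630199e+01,  1.83512201e+01,  8.97068953e+01, -1.29090749e-03,
        7.20397777e+01, -1.14530414e+00]), 'qvel': array([0.04138412, 0.02877487, 0.0155261 , 0.06699354, 0.03502311,
       0.01921791]), 'effort': array([-3.63296458e-04, -4.12456834e+01, -2.31970829e+01,  7.26626138e-02,
        4.57607908e-02, -1.47348264e-04]), 'ee_pos': array([ 192.55023878, -541.24438675,  190.92118206]), 'ee_rot': array([-1.79902102e+02, -7.29609598e-04,  1.95826827e+01]), 'force': array([0.10196186, 0.58765058, 0.11483499]), 'torque': array([-0.02225508, -0.04174932,  0.00554216]), 'gripper_force': 0.0, 'gripper_width': 91.15614327632608}
scene [-253.30998781  724.94007087  760.49032944] [-125.35512019   -1.34923565 -134.37199257] 50.051961912556465 323.13096022480846 236.64999216615215
board 0.86 367 233 [ 421. -115.   16.]
broad_tin 0.7 356 210 [ 459. -110.   69.]
glass_jar 0.81 298 230 [493.  56.  68.]
canister 0.79 409 193 [ 421. -278.   69.]
shaker 0.86 217 315 [402. 350.  50.]
garlic_bulb 0.83 242 267 [497. 219.  43.]
side [ 676.56342287 -765.9021095  1260.72032446] [-147.22433477   -0.44374008   16.36964058] 43.04687465439277 323.58440542586413 247.3957957299403
board 0.58 296 294 [ 436. -139.   22.]
broad_tin 0.97 315 290 [ 483. -142.   71.]
canister 0.56 275 352 [ 451. -317.   97.]
shaker 0.71 345 136 [420. 345.  47.]
shaker 0.44 379 138 [514. 333.  81.]
spice_jar 0.63 379 139 [514. 339.  71.]
garlic_bulb 0.75 359 189 [501. 185.  41.]
small_tin 0.58 327 168 [410. 204.  71.]
small_tin 0.17 295 292 [ 432. -135.   23.]
```

View pics/scene0.png

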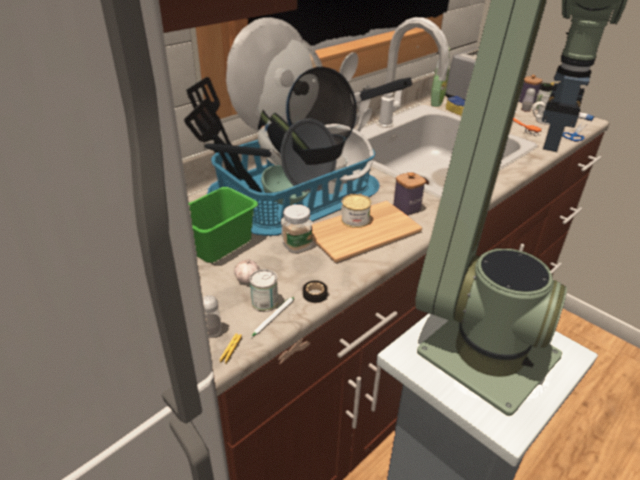

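View pics/side0.png

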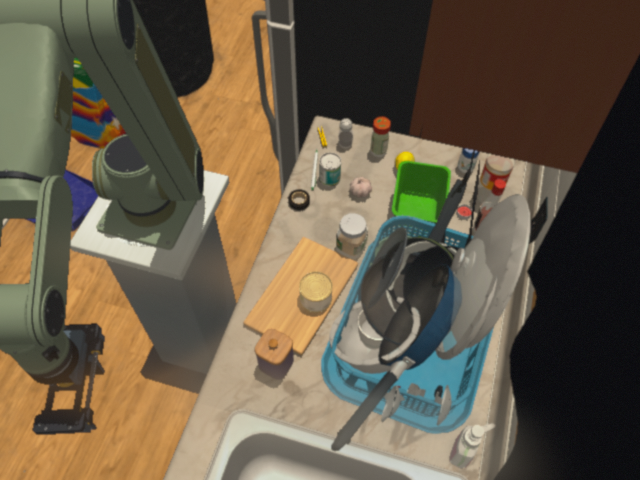

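The scene view shows the tin at (356,210), the jar on the left (298,230), the canister on the right (409,193), the shaker at (210,315), the small tin at (263,290) and the garlic at (245,271). The side view adds the spice jar at (380,138). Next I fit the tops.

```bash
cat >> h.py <<'E'
from scipy.optimize import least_squares
def near(w,x,y,r,z0,z1):
    q=w.reshape(-1,3); q=q[~np.isnan(q[:,0])]
    return q[(np.hypot(q[:,0]-x,q[:,1]-y)<r)&(q[:,2]>z0)&(q[:,2]<z1)]
def circ(q,rad,x,y):
    # wall points: fit centre with known radius
    s=least_squares(lambda c:np.hypot(q[:,0]-c[0],q[:,1]-c[1])-rad,[x,y],loss='soft_l1',f_scale=1.5)
    return s.x, np.sqrt(np.mean(s.fun**2))
OBJ=dict(broad_tin=(483,-142,76,37.5,25,70),glass_jar=(493,40,100,33,15,70),shaker=(420,345,90,22,8,48),spice_jar=(514,336,109,23,10,80),garlic_bulb=(501,185,59,30,15,30),small_tin=(410,204,72,29,8,64),canister=(430,-300,115,34,10,80))
E
python3 - <<'E'
from h import *
W={n:np.load(n+'.npy') for n in ['scene','side']}
for k,(x,y,h,r,a,b) in OBJ.items():
    for n,w in W.items():
        q=near(w,x,y,r+25,h-6,h+6)
        t=(np.round(np.nanmedian(q,0)),np.round((q.max(0)+q.min(0))/2),np.round(np.ptp(q,0)),len(q)) if len(q) else None
        q=near(w,x,y,r+25,a,b)
        c=circ(q,r,x,y) if len(q)>10 else None
        print(k,n,'top',t,'\n     wall',len(q),c)
for n,w in W.items():
    q=near(w,450,-130,200,13,22).astype(np.float32); print(n,'board',cv2.minAreaRect(q[:,:2]),np.median(q[:,2]))
    for u,v in [(0,0)]:pass
w=W['side']; q=w.reshape(-1,3); q=q[~np.isnan(q[:,0])]
for y0 in range(360,560,20):
    s=q[(q[:,1]>y0)&(q[:,1]<y0+20)&(q[:,0]>250)&(q[:,0]<700)]
    if len(s):print(y0,len(s),np.round(s.min(0)),np.round(s.max(0)),np.round(np.median(s,0)))
E
```

```text
broad_tin scene top (array([ 480., -134.,   74.]), array([ 480., -135.,   74.]), array([77., 82.,  9.]), 398) 
     wall 426 (array([ 481.03550849, -136.15727054]), np.float64(2.1480739826173414))
broad_tin side top (array([ 481., -134.,   74.]), array([ 481., -134.,   76.]), array([75., 76., 12.]), 757) 
     wall 346 (array([ 481.05179555, -132.99011112]), np.float64(6.566505679932276))
glass_jar scene top (array([514.,  39., 100.]), array([518.,  36., 100.]), array([62., 64., 11.]), 337) 
     wall 674 (array([515.87965743,  35.51964991]), np.float64(10.773532970552635))
glass_jar side top (array([521.,  34., 100.]), array([520.,  35., 100.]), array([60., 65., 12.]), 460) 
     wall 415 (array([496.69551749,  27.08254678]), np.float64(11.000134117905628))
shaker scene top (array([412., 357.,  88.]), array([414., 357.,  88.]), array([26., 26.,  7.]), 103) 
     wall 211 (array([418.04939261, 358.042998  ]), np.float64(1.410572911470505))
shaker side top (array([418., 352.,  87.]), array([418., 356.,  89.]), array([26., 30., 11.]), 66) 
     wall 160 (array([416.95718572, 361.134177
[... 956 characters left out ...]
.12696119, 229.64304744]), np.float64(6.810988767602248))
canister scene top (array([ 440., -302.,  112.]), array([ 439., -302.,  112.]), array([17., 16.,  5.]), 21) 
     wall 733 (array([ 440.49673508, -303.09843465]), np.float64(7.7865214377730965))
canister side top (array([ 442., -306.,  113.]), array([ 442., -305.,  114.]), array([18., 17., 10.]), 57) 
     wall 482 (array([ 443.45084523, -305.52372459]), np.float64(4.913552628869464))Traceback (most recent call last):
  File "<stdin>", line 11, in <module>
cv2.error: OpenCV(4.12.0) /io/opencv/modules/imgproc/src/convhull.cpp:143: error: (-215:Assertion failed) total >= 0 && (depth == CV_32F || depth == CV_32S) in function 'convexHull'
```

Run:
```python
from h import *
W={n:np.load(n+'.npy') for n in ['scene','side']}
for n,w in W.items():
    q=near(w,450,-130,200,13,22).astype(np.float32); print(n,'board',cv2.minAreaRect(np.ascontiguousarray(q[:,:2])),np.median(q[:,2]))
q=np.concatenate([w.reshape(-1,3) for w in W.values()]); q=q[~np.isnan(q[:,0])]
q=q[(q[:,0]>250)&(q[:,0]<640)&(q[:,1]>-400)&(q[:,1]<600)]
print('max z grid; cols x=',list(range(380,640,20)))
for y0 in range(-200,600,40):
    print(y0,[int(s[:,2].max()) if len(s:=q[(q[:,1]>=y0)&(q[:,1]<y0+40)&(q[:,0]>=x)&(q[:,0]<x+20)]) else None for x in range(380,640,20)])
w=W['side']; q=near(w,512,357,45,60,120)
for a,b in [(60,75),(75,90),(90,100),(100,106),(106,115)]:
    s=q[(q[:,2]>a)&(q[:,2]<b)]; print('spice',a,len(s),np.round(s.min(0)),np.round(s.max(0)))
s=q[q[:,2]>104]; print(cv2.minEnclosingCircle(np.ascontiguousarray(s[:,:2].astype(np.float32))))
```

```text
scene board ((469.73150634765625, -148.51901245117188), (325.72314453125, 345.46990966796875), 41.785118103027344) 18.274265
side board ((459.9825744628906, -150.28305053710938), (247.24942016601562, 355.5129699707031), 4.493034839630127) 18.388762
max z grid; cols x= [380, 400, 420, 440, 460, 480, 500, 520, 540, 560, 580, 600, 620]
-200 [24, 26, 25, 77, 82, 80, 78, 7, 96, 128, 190, 177, 225]
-160 [26, 23, 24, 80, 80, 82, 82, 25, 27, 126, 193, 162, 223]
-120 [26, 25, 25, 78, 80, 80, 79, 23, 27, 127, 192, 205, 213]
-80 [25, 27, 27, 25, 23, 26, 24, 25, 28, 125, 127, 766, 777]
-40 [24, 24, 26, 26, 24, 24, 26, 65, 25, 125, 132, 546, 762]
0 [21, 24, 24, 25, 22, 105, 109, 108, 104, 123, 130, 550, 550]
40 [8, 6, 8, 8, 8, 106, 106, 106, 102, 24, 125, 555, 554]
80 [24, 7, 7, 8, 7, 6, 3, 4, 7, 7, 111, 559, 558]
120 [23, 5, 5, 8, 6, 6, 6, 7, 6, 7, 111, 564, 563]
160 [14, 79, 58, 8, 42, 61, 54, 39, 6, 7, 110, 568, 567]
200 [75, 80, 76, 9, 41, 61, 54, 42, 8, 8, 110, 573, 572]
240 [77, 74, 76, 7, 6, 6, 6, 8, 9, 7, 109, 575, 575]
280 [6, 7, 6, 7, 9, 8, 7, 7, 8, 53, 57, 53, None]
320 [83, 94, 94, 6, 6, 114, 116, 117, 8, 51, 57, 51, 5]
360 [82, 92, 91, 8, 7, 115, 113, 114, 7, 7, 7, 6, 7]
400 [5, 2, 5, 10, 9, None, None, 6, 7, 8, 6, 8, 7]
440 [0, -2, -2, 0, -3, None, None, None, -3, 0, None, None, -2]
480 [349, 354, 358, 364, 365, 371, 374, 381, 384, 386, -59, -21, None]
520 [None, None, None, None, None, None, None, None, None, None, None, None, None]
560 [None, None, None, None, None, None, None, None, None, None, None, None, None]
spice 60 71 [491. 334.  60.] [535. 370.  75.]
spice 75 72 [491. 333.  75.] [534. 365.  90.]
spice 90 43 [493. 336.  91.] [534. 358.  99.]
spice 100 39 [490. 335. 100.] [534. 384. 106.]
spice 106 162 [491. 334. 106.] [534. 381. 115.]
((513.814208984375, 358.88690185546875), 25.18871307373047)
```

Request:
move_arm(
  plan=[
    [[2.2,4.4,0],0,0],
    [[2.2,4.4,0],0,0],
    [[2.2,4.4,0],0,0],
    [[2.2,4.4,0],0,0],
    [[2.2,4.4,0],0,0],
  ],
  squeeze=15,
)

```text
time_s: 1.4
ee_pos: [303.3, -320.1, 191.9]
ee_rot: [180.0, -0.0, 19.5]
force: [0.5, -0.7, 0.5]
gripper_width: 91.1
gripper_force: 0.0
```

Request:
move_arm(
  plan=[
    [[2.2,4.4,0],0,0],
    [[2.2,4.4,0],0,0],
    [[2.2,4.4,0],0,0],
    [[2.2,4.4,0],0,0],
    [[2.2,4.4,0],0,0],
  ],
)

```text
time_s: 1.9
ee_pos: [413.4, -99.9, 192.2]
ee_rot: [179.9, -0.1, 19.6]
force: [0.9, -0.5, 0.7]
gripper_width: 91.0
gripper_force: 0.0
```

Request:
move_arm(
  plan=[
    [[0,4.5,0],0,0],
    [[0,4.5,0],0,0],
    [[0,4.5,0],0,0],
    [[0,4.5,0],0,0],
    [[0,4.5,0],0,0],
  ],
)

```text
time_s: 2.4
ee_pos: [412.5, 125.1, 192.1]
ee_rot: [180.0, -0.1, 19.6]
force: [1.4, 0.2, -0.3]
gripper_width: 91.5
gripper_force: 0.0
```

Request:
move_arm(
  plan=[
    [[0,4.5,0],0,0],
    [[0,3.5,0],0,0],
    [[0,2,0],0,0],
    [[0,0,0],0,0],
    [[0,0,0],0,0],
  ],
)

```text
time_s: 2.9
ee_pos: [412.5, 223.0, 191.7]
ee_rot: [180.0, 0.0, 19.6]
force: [0.2, -1.1, -0.6]
gripper_width: 91.3
gripper_force: 0.0
```

Run:
```python
from h import *
p=env.grab_frame('wrist'); save(p,'wrist0.png'); w=cloud(p); print(p['position'],p['orientation'],p['fovy'])
for k,(x,y) in dict(shaker=(417,357),spice_jar=(513,358),garlic_bulb=(499,204),small_tin=(410,228)).items():
    _,_,h,r,a,b=OBJ[k]
    q=near(w,x,y,r+20,h-8,h+8)
    if len(q)>3: print(k,'top',np.round(np.median(q,0)),np.round((q.max(0)+q.min(0))/2),np.round(np.ptp(q,0)),len(q))
    q=near(w,x,y,r+12,a,b)
    if len(q)>10: print('  wall',len(q),circ(q,r,x,y))
    for d in env.landmark_of(p,k)[:1]: print('  lm',d)
```

```text
[485.4108956  249.12293784 384.2154804 ] [ 1.64327128e+02 -8.42062716e-02 -7.03516228e+01] 65.05011865635807
shaker top [419. 356.  87.] [418. 357.  86.] [30. 29.  9.] 1070
  wall 650 (array([417.29286421, 360.26396977]), np.float64(1.013962836719909))
  lm {'point': [198.9, 166.6], 'score': 0.8}
spice_jar top [513. 358. 109.] [512. 359. 106.] [44. 45. 10.] 4072
  wall 1341 (array([512.71711375, 359.81229694]), np.float64(0.6405988372908273))
  lm {'point': [220.1, 71.6], 'score': 0.82}
garlic_bulb top [498. 205.  54.] [499. 206.  55.] [10. 11.  8.] 106
  wall 294 (array([501.87742506, 203.98296469]), np.float64(2.420835039184816))
  lm {'point': [373.8, 138.7], 'score': 0.93}
small_tin top [412. 229.  68.] [411. 228.  69.] [57. 56.  9.] 3363
  wall 444 (array([410.55898796, 227.99182138]), np.float64(0.3470098288740826))
  lm {'point': [319.8, 210.9], 'score': 0.67}
```

View pics/wrist0.png

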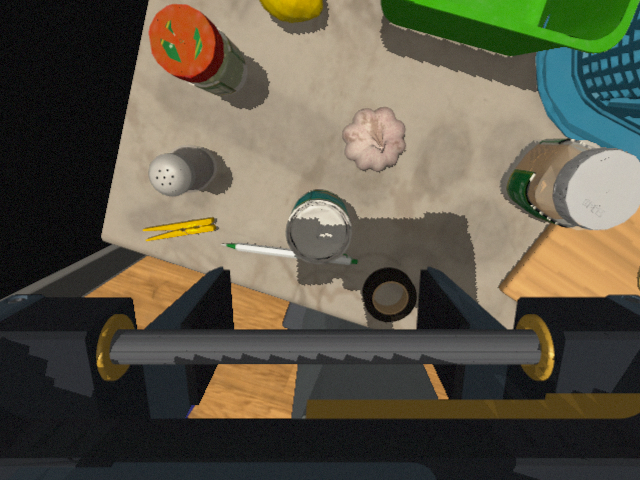

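The wrist view shows the shaker (175,172), spice jar (190,45), garlic (375,138) and small tin (320,225), all clear to grasp. I grasp the shaker at (418,358).

Request:
move_arm(
  plan=[
    [[0.5,4.5,0],0,0],
    [[0,4.5,0],0,0],
    [[0,4.5,0],0,0],
    [[0,0,-4],0,0],
    [[0,0,-4],0,0],
  ],
)

```text
time_s: 3.65
ee_pos: [418.7, 359.7, 111.7]
ee_rot: [-179.9, -0.2, 19.6]
force: [-0.2, -0.2, -0.9]
gripper_width: 91.2
gripper_force: 0.0
```

Request:
move_arm(
  plan=[
    [[0,0,-4],0,0],
    [[0,0,-3],0,0],
    [[0,0,-2.5],0,0],
    [[0,0,0],0,0],
    [[0,0,0],0,1],
  ],
)

```text
time_s: 4.15
ee_pos: [418.3, 358.0, 17.2]
ee_rot: [180.0, -0.0, 19.5]
force: [-0.1, -0.4, 0.3]
gripper_width: 85.6
gripper_force: 0.0
```

Request:
move_arm(
  plan=[
    [[0,0,0],0,1],
    [[0,0,0],0,1],
    [[0,0,0],0,1],
    [[0,0,0],0,1],
    [[0,0,0],0,1],
  ],
)

```text
time_s: 4.65
ee_pos: [417.8, 358.4, 17.2]
ee_rot: [-180.0, -0.0, 19.6]
force: [0.1, -0.9, 0.5]
gripper_width: 46.2
gripper_force: 0.0
```

Request:
move_arm(
  plan=[
    [[0,0,0],0,1],
    [[0,0,0.5],0,1],
    [[0,0,1],0,1],
    [[0,0,1],0,1],
    [[0,0,0],0,1],
  ],
)

```text
time_s: 5.15
ee_pos: [418.9, 359.2, 43.8]
ee_rot: [-179.9, -0.2, 19.6]
force: [-0.6, -0.7, 0.1]
gripper_width: 38.6
gripper_force: 14.8
```

Run:
```python
from h import *
p=env.grab_frame('wrist'); q=env.grab_frame('side')
im=np.hstack([p['frame'],cv2.resize(q['frame'][80:240,240:453],(640,480))]); cv2.imwrite('pics/s1.png',cv2.resize(im,(800,300))[...,::-1]); print(env.state()['gripper_width'],env.state()['ee_pos'])
w=cloud(p);c=near(w,418,358,50,70,200);print(len(c),c[:,2].max() if len(c) else 0)
w=cloud(q);c=near(w,418,358,20,50,130);print(len(c),np.percentile(c[:,2],[50,90,100]) if len(c) else 0)
```

```text
38.14448724803212 [417.95961019 358.42159174  42.35929746]
71979 191.8818509198365
24 [54.41513872 63.91991738 67.98268558]
```

View pics/s1.png

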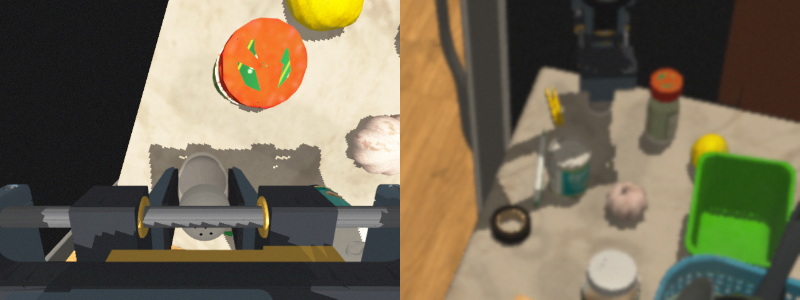

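The width of 38 mm matches the narrow neck, so I lifted too early and the shaker stayed on the table. I'll open, go down and regrasp with a longer wait.

Request:
move_arm(
  plan=[
    [[0,0,0],0,0.2],
    [[0,0,0],0,0.2],
    [[0,0,0],0,0.2],
    [[0,0,0],0,0.2],
    [[0,0,0],0,0.2],
  ],
)

```text
time_s: 5.75
ee_pos: [417.7, 358.2, 41.6]
ee_rot: [180.0, 0.0, 19.6]
force: [0.2, -0.5, -1.0]
gripper_width: 72.5
gripper_force: 0.0
```

Run:
```python
from h import *
p=env.grab_frame('wrist'); w=cloud(p)
q=near(w,418,358,27,60,100)
print(len(q),np.percentile(q[:,2],[5,50,95,100]))
for a in range(60,100,5):
    s=q[(q[:,2]>a)&(q[:,2]<a+5)]
    if len(s):print(a,len(s),np.round(s.min(0)),np.round(s.max(0)))
print(env.state()['gripper_width'])
save(p,'s2.png')
```

```text
3770 [62.73328591 82.89481278 88.55355095 90.36473111]
60 293 [413. 345.  60.] [435. 374.  65.]
65 181 [417. 345.  65.] [435. 374.  70.]
70 246 [416. 343.  70.] [435. 374.  75.]
75 607 [406. 340.  75.] [435. 374.  80.]
80 1020 [409. 342.  80.] [434. 373.  85.]
85 1420 [412. 344.  85.] [431. 369.  90.]
90 3 [419. 356.  90.] [421. 357.  90.]
72.4668787260562
```

View pics/s2.png

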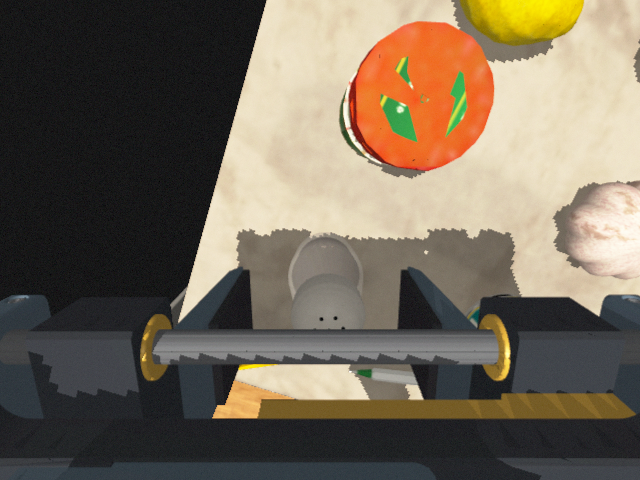

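It stands upright, with the dome at (325,310). Regrasping lower.

Request:
move_arm(
  plan=[
    [[0.2,0,-1.5],0,0.2],
    [[0,0,-1.5],0,0.2],
    [[0,0,0],0,1],
    [[0,0,0],0,1],
    [[0,0,0],0,1],
  ],
  squeeze=20,
)

```text
time_s: 6.3
ee_pos: [420.2, 358.7, 12.5]
ee_rot: [-180.0, -0.1, 19.6]
force: [0.4, 0.7, 0.1]
gripper_width: 52.0
gripper_force: 0.0
```

Request:
move_arm(
  plan=[
    [[0,0,0],0,1],
    [[0,0,0],0,1],
    [[0,0,0],0,1],
    [[0,0,0],0,1],
    [[0,0,0],0,1],
  ],
)

```text
time_s: 6.8
ee_pos: [420.1, 358.5, 12.3]
ee_rot: [-180.0, -0.1, 19.6]
force: [0.4, -1.8, 5.9]
gripper_width: 39.3
gripper_force: 20.1
```

Request:
move_arm(
  plan=[
    [[0,0,0.5],0,1],
    [[0,0,1],0,1],
    [[0,0,1],0,1],
    [[0,0,1],0,1],
    [[0,0,0],0,1],
  ],
)

```text
time_s: 7.3
ee_pos: [420.8, 359.1, 48.7]
ee_rot: [-179.9, -0.2, 19.6]
force: [0.1, 0.3, -0.7]
gripper_width: 39.2
gripper_force: 19.7
```

Run:
```python
from h import *
p=env.grab_frame('wrist'); w=cloud(p)
q=near(w,420,358,27,60,140)
for a in range(60,140,10):
    s=q[(q[:,2]>a)&(q[:,2]<a+10)]
    if len(s):print(a,len(s),np.round(s.min(0)),np.round(s.max(0)))
save(p,'s3.png'); print(env.state()['force'])
```

```text
60 523 [420. 342.  60.] [442. 381.  70.]
70 1106 [402. 337.  70.] [444. 383.  80.]
80 1356 [407. 338.  80.] [444. 383.  90.]
90 1352 [411. 339.  90.] [444. 383. 100.]
100 952 [400. 335. 100.] [444. 383. 110.]
110 1405 [400. 335. 110.] [444. 383. 120.]
120 3037 [400. 334. 120.] [444. 384. 130.]
130 464 [405. 335. 130.] [438. 384. 140.]
[ 0.33405442 -0.03666769 -0.81462889]
```

View pics/s3.png

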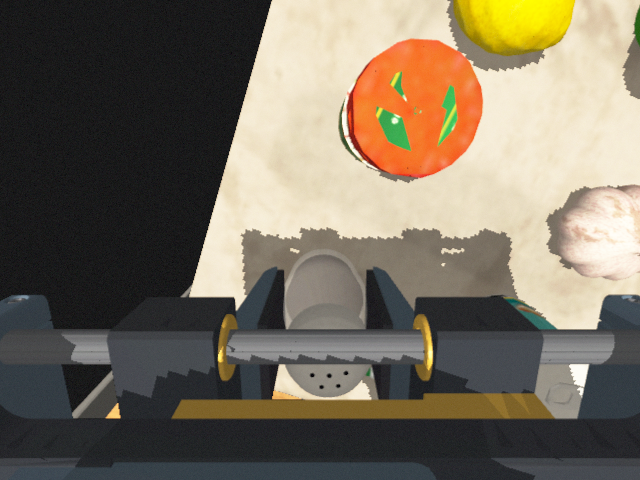

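The shaker is lifted, with its dome nearer at (328,365). Carrying it to (500,-49.5).

Request:
move_arm(
  plan=[
    [[0,0,4],0,1],
    [[0,0,4],0,1],
    [[0,0,2],0,1],
    [[0.8,-4.1,0],-3.25,1],
    [[0.8,-4.1,0],-3.25,1],
  ],
)

```text
time_s: 7.85
ee_pos: [435.9, 276.1, 147.3]
ee_rot: [-180.0, -0.1, 13.1]
force: [0.1, -0.8, -1.7]
gripper_width: 39.2
gripper_force: 19.7
```

Request:
move_arm(
  plan=[
    [[0.8,-4.1,0],-3.25,1],
    [[0.8,-4.1,0],-3.25,1],
    [[0.8,-4.1,0],-3.25,1],
    [[0.8,-4.1,0],-3.25,1],
    [[0.8,-4.1,0],-3.25,1],
  ],
)

```text
time_s: 8.35
ee_pos: [475.4, 69.6, 146.5]
ee_rot: [180.0, 0.0, -3.3]
force: [0.3, 1.1, -0.0]
gripper_width: 39.0
gripper_force: 19.7
```

Request:
move_arm(
  plan=[
    [[0.8,-4.1,0],-3.25,1],
    [[0.8,-4.1,0],-3.25,1],
    [[0.8,-3.9,0],-3.25,1],
    [[0,0,0],0,1],
    [[0,0,-3],0,1],
  ],
)

```text
time_s: 8.85
ee_pos: [502.8, -50.9, 119.3]
ee_rot: [-179.9, -0.5, -13.0]
force: [0.3, 0.4, -0.9]
gripper_width: 39.3
gripper_force: 19.7
```

Request:
move_arm(
  plan=[
    [[0,0,-3],0,1],
    [[0,0,-2],0,1],
    [[0,0,-1],0,1],
    [[0,0,-1],0,1],
    [[0,0,0],0,1],
  ],
)

```text
time_s: 9.35
ee_pos: [499.2, -49.3, 46.0]
ee_rot: [180.0, 0.1, -12.9]
force: [0.0, -0.1, 0.2]
gripper_width: 39.2
gripper_force: 19.7
```

Run:
```python
from h import *
s=env.state(); print(s['ee_pos'],s['ee_rot'],s['force'],s['gripper_width'])
p=env.grab_frame('wrist'); q=env.grab_frame('scene')
im=np.hstack([p['frame'],cv2.resize(q['frame'][150:270,270:430],(640,480))]); cv2.imwrite('pics/s4.png',cv2.resize(im,(800,300))[...,::-1])
```

```text
[499.16398357 -49.29483676  46.03845036] [ 1.79990312e+02  1.01357205e-01 -1.28847525e+01] [ 0.03785486 -0.1040275   0.18576521] 39.19412631128022
```

View pics/s4.png

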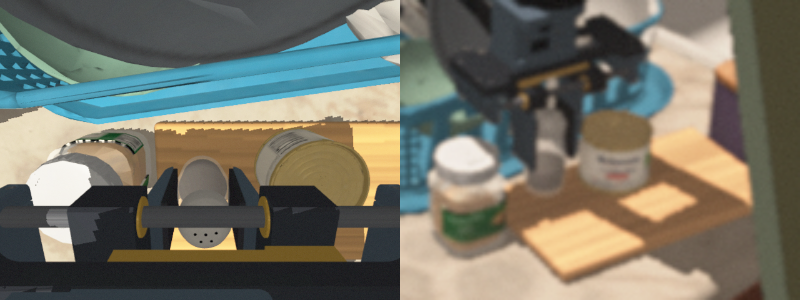

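The shaker hangs between the jar and the tin, clear of both. Lowering.

Request:
move_arm(
  plan=[
    [[0,0,-0.7],0,1],
    [[0,0,-0.6],0,1],
    [[0,0,-0.2],0,1],
    [[0,0,-0.1],0,1],
    [[0,0,0],0,1],
  ],
)

```text
time_s: 9.95
ee_pos: [499.8, -49.8, 30.7]
ee_rot: [180.0, 0.0, -12.9]
force: [0.3, 1.1, -0.4]
gripper_width: 39.2
gripper_force: 19.7
```

Request:
move_arm(
  plan=[
    [[0,0,-0.1],0,1],
    [[0,0,0],0,1],
    [[0,0,0],0,1],
  ],
)

```text
time_s: 10.25
ee_pos: [500.1, -49.8, 30.4]
ee_rot: [180.0, -0.1, -12.9]
force: [-0.4, -0.1, 4.7]
gripper_width: 39.5
gripper_force: 20.1
```

Request:
move_arm(
  plan=[
    [[0,0,0],0,0.4],
    [[0,0,0],0,0.4],
    [[0,0,0],0,0.4],
    [[0,0,1],0,0.4],
    [[0,0,3],0,0.4],
  ],
)

```text
time_s: 10.75
ee_pos: [497.5, -49.5, 68.3]
ee_rot: [180.0, 0.4, -12.9]
force: [1.0, 0.1, -0.4]
gripper_width: 54.7
gripper_force: 0.0
```

Request:
move_arm(
  plan=[
    [[0,0,4],0,0.4],
    [[0,0,4],0,0.4],
    [[0,0,4],0,0],
    [[0,4.0,0],3.25,0],
    [[0,4.1,0],3.25,0],
  ],
)

```text
time_s: 11.25
ee_pos: [500.8, 31.4, 192.2]
ee_rot: [-180.0, -0.3, -6.5]
force: [0.4, -0.8, 0.0]
gripper_width: 75.8
gripper_force: 0.0
```

Request:
move_arm(
  plan=[
    [[0,4.1,0],3.25,0],
    [[0,4.1,0],3.25,0],
    [[0,4.1,0],3.25,0],
    [[0,4.1,0],3.25,0],
    [[0,4.1,0],3.25,0],
  ],
)

```text
time_s: 11.75
ee_pos: [499.5, 237.9, 190.5]
ee_rot: [180.0, -0.0, 10.0]
force: [0.4, -0.1, 1.1]
gripper_width: 91.3
gripper_force: 0.0
```

Request:
move_arm(
  plan=[
    [[0.4,4.1,0],3.25,0],
    [[0.4,4.1,0],3.25,0],
    [[0.5,4.0,0],3.25,0],
    [[0,0,0],0,0],
    [[0,0,0],0,0],
  ],
)

```text
time_s: 12.25
ee_pos: [512.4, 358.5, 189.7]
ee_rot: [180.0, 0.0, 19.6]
force: [0.3, 0.1, -0.1]
gripper_width: 91.5
gripper_force: 0.0
```

Run:
```python
from h import *
s=env.state(); print(s['ee_pos'],s['ee_rot'])
p=env.grab_frame('side'); w=cloud(p)
print('shaker',[ (np.round((q.max(0)+q.min(0))/2),np.round(np.ptp(q,0)),len(q)) for q in [near(w,500,-49.5,35,96,115)]])
print('jar',[ (np.round((q.max(0)+q.min(0))/2),len(q)) for q in [near(w,519,35.5,45,92,106)]])
print('tin',[ (np.round((q.max(0)+q.min(0))/2),len(q)) for q in [near(w,481,-134,50,72,82)]])
p=env.grab_frame('scene'); w=cloud(p)
print('shaker',[ (np.round((q.max(0)+q.min(0))/2),np.round(np.ptp(q,0)),len(q)) for q in [near(w,500,-49.5,35,96,115)]])
q=near(w,500,-49.5,34,30,65); print(circ(q,22,500,-49.5),len(q))
```

```text
[512.35169667 358.53228106 189.68343804] [1.79951991e+02 4.39897908e-02 1.96473817e+01]
shaker [(array([496., -53., 104.]), array([33., 30., 16.]), 144)]
jar [(array([521.,  36.,  99.]), 486)]
tin [(array([ 481., -135.,   77.]), 633)]
shaker [(array([492., -46., 103.]), array([33., 27., 14.]), 94)]
(array([497.25644185, -50.03315944]), np.float64(1.8917744989550334)) 198
```

Request:
move_arm(
  plan=[
    [[0,0,-4],0,0],
    [[0,0,-4],0,0],
    [[0,0,-3],0,0],
    [[0,0,-2],0,0],
    [[0,0,-1.4],0,0.3],
  ],
)

```text
time_s: 12.85
ee_pos: [512.2, 356.2, 44.6]
ee_rot: [180.0, 0.1, 19.5]
force: [0.7, 0.2, 0.7]
gripper_width: 85.9
gripper_force: 0.0
```

Request:
move_arm(
  plan=[
    [[0,0,0],0,1],
    [[0,0,0],0,1],
    [[0,0,0],0,1],
    [[0,0,0],0,1],
    [[0,0,0],0,1],
  ],
)

```text
time_s: 13.35
ee_pos: [513.1, 358.6, 46.7]
ee_rot: [-180.0, -0.1, 19.6]
force: [-1.0, 1.5, 0.2]
gripper_width: 45.9
gripper_force: 0.3
```

Request:
move_arm(
  plan=[
    [[0,0,0],0,1],
    [[0,0,0],0,1],
    [[0,0,0],0,1],
    [[0,0,0],0,1],
    [[0,0,0],0,1],
  ],
)

```text
time_s: 13.85
ee_pos: [513.2, 358.7, 46.6]
ee_rot: [-180.0, -0.1, 19.6]
force: [-0.9, 2.2, 5.3]
gripper_width: 44.8
gripper_force: 20.0
```

Request:
move_arm(
  plan=[
    [[0,0,1],0,1],
    [[0,0,3],0,1],
    [[0,0,4],0,1],
    [[0,0,4],0,1],
    [[0,0,2],0,1],
  ],
)

```text
time_s: 14.35
ee_pos: [513.8, 358.8, 189.7]
ee_rot: [-180.0, -0.3, 19.6]
force: [1.2, 0.1, -1.9]
gripper_width: 44.0
gripper_force: 20.0
```

Request:
move_arm(
  plan=[
    [[-0.37,-4.12,0],-2.32,1],
    [[-0.37,-4.12,0],-2.32,1],
    [[-0.37,-4.12,0],-2.32,1],
    [[-0.37,-4.12,0],-2.32,1],
    [[-0.37,-4.12,0],-2.32,1],
  ],
)

```text
time_s: 14.85
ee_pos: [493.4, 150.4, 185.6]
ee_rot: [180.0, 0.1, 7.9]
force: [0.3, 0.7, -1.3]
gripper_width: 44.0
gripper_force: 20.0
```

Request:
move_arm(
  plan=[
    [[-0.37,-4.12,0],-2.32,1],
    [[-0.37,-4.12,0],-2.32,1],
    [[-0.37,-4.12,0],-2.32,1],
    [[-0.37,-4.12,0],-2.32,1],
    [[-0.37,-4.12,0],-2.32,1],
  ],
)

```text
time_s: 15.35
ee_pos: [474.8, -55.4, 185.8]
ee_rot: [180.0, 0.0, -3.7]
force: [0.6, -0.4, -1.1]
gripper_width: 44.9
gripper_force: 20.0
```

Request:
move_arm(
  plan=[
    [[-0.37,-4.12,0],-2.32,1],
    [[-0.37,-4.12,0],-2.32,1],
    [[-0.37,-4.12,0],-2.32,1],
    [[-0.37,-4.12,0],-2.32,1],
    [[0,0,0],0,1],
  ],
)

```text
time_s: 15.85
ee_pos: [460.1, -222.9, 185.5]
ee_rot: [179.9, 0.0, -13.2]
force: [0.2, 0.7, -0.7]
gripper_width: 44.5
gripper_force: 20.0
```

Request:
move_arm(
  plan=[
    [[0,0,-3],0,1],
    [[0,0,-3],0,1],
    [[0,0,-2],0,1],
    [[0,0,-1],0,1],
    [[0,0,0],0,1],
  ],
)

```text
time_s: 16.35
ee_pos: [460.0, -217.7, 94.7]
ee_rot: [-180.0, 0.2, -12.9]
force: [0.3, 0.2, -0.6]
gripper_width: 44.3
gripper_force: 20.0
```

Run:
```python
from h import *
s=env.state(); print(s['ee_pos'],s['ee_rot'],s['force'],s['gripper_width'])
p=env.grab_frame('wrist'); q=env.grab_frame('side')
w=cloud(p)
for k,x,y,r,a,b in [('tin',481,-135,50,70,82),('can',441,-304.5,60,78,104)]:
    c=near(w,x,y,r,a,b)
    if len(c): print(k,np.round((c.max(0)+c.min(0))/2),np.round(np.ptp(c,0)),len(c))
im=np.hstack([p['frame'],cv2.resize(q['frame'][200:440,200:520],(640,480))]); cv2.imwrite('pics/s5.png',cv2.resize(im,(800,300))[...,::-1])
```

```text
[ 459.97728652 -217.65041606   94.65958012] [-179.95724763    0.1896535   -12.86275714] [ 0.25363165  0.17725617 -0.57472296] 44.26971456222305
tin [ 485. -135.   74.] [70. 76.  7.] 9968
can [ 448. -305.   89.] [66. 73. 22.] 9608
```

View pics/s5.png

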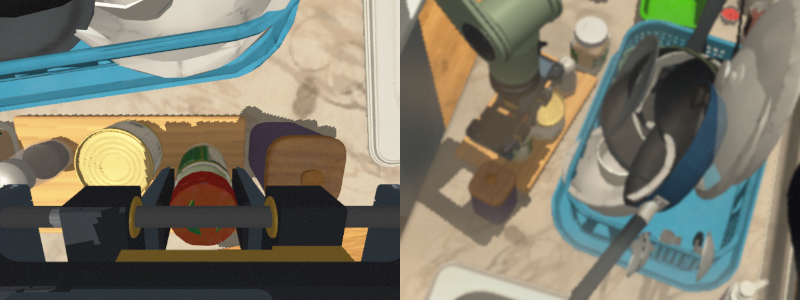

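The spice jar hangs midway between tin and canister with clearance. Lowering.

Request:
move_arm(
  plan=[
    [[0,-0.1,-1.5],0,1],
    [[0,0,-1],0,1],
    [[0,0,-0.5],0,1],
    [[0,0,-0.1],0,1],
    [[0,0,0],0,1],
  ],
)

```text
time_s: 16.95
ee_pos: [461.2, -219.6, 65.1]
ee_rot: [180.0, -0.0, -12.9]
force: [0.2, -0.7, -0.8]
gripper_width: 44.2
gripper_force: 20.0
```

Request:
move_arm(
  plan=[
    [[0,0,-0.1],0,1],
    [[0,0,0],0,1],
    [[0,0,0],0,1],
  ],
)

```text
time_s: 17.25
ee_pos: [461.6, -219.8, 64.6]
ee_rot: [180.0, -0.1, -12.9]
force: [-0.5, 0.4, 5.8]
gripper_width: 44.2
gripper_force: 20.0
```

Request:
move_arm(
  plan=[
    [[0,0,0],0,0.35],
    [[0,0,0],0,0.35],
    [[0,0,0],0,0.35],
    [[0,0,1],0,0.35],
    [[0,0,3],0,0.35],
  ],
)

```text
time_s: 17.75
ee_pos: [458.9, -218.6, 102.2]
ee_rot: [-179.9, 0.4, -12.9]
force: [-0.2, 0.1, -0.4]
gripper_width: 59.2
gripper_force: 0.0
```

Request:
move_arm(
  plan=[
    [[0,0,4],0,0.35],
    [[0,0,4],0,0.35],
    [[0,0,2],0,0],
    [[0.39,4.24,0],3.25,0],
    [[0.39,4.24,0],3.25,0],
  ],
)

```text
time_s: 18.25
ee_pos: [469.2, -134.7, 205.4]
ee_rot: [180.0, -0.2, -6.4]
force: [0.0, -0.6, -0.8]
gripper_width: 80.2
gripper_force: 0.0
```

Request:
move_arm(
  plan=[
    [[0.39,4.24,0],3.25,0],
    [[0.39,4.24,0],3.25,0],
    [[0.39,4.24,0],3.25,0],
    [[0.39,4.24,0],3.25,0],
    [[0.39,4.24,0],3.25,0],
  ],
)

```text
time_s: 18.75
ee_pos: [488.2, 79.0, 204.6]
ee_rot: [180.0, -0.1, 10.0]
force: [1.2, 0.7, -0.2]
gripper_width: 91.6
gripper_force: 0.0
```

Request:
move_arm(
  plan=[
    [[0.39,4.24,0],3.25,0],
    [[0.39,4.24,0],3.25,0],
    [[0.39,4.24,0],3.25,0],
    [[0,0,-4],0,0],
    [[0,0,-2],0,0],
  ],
)

```text
time_s: 19.25
ee_pos: [498.8, 205.6, 142.2]
ee_rot: [180.0, 0.1, 19.8]
force: [-1.2, 0.3, -0.5]
gripper_width: 91.3
gripper_force: 0.0
```

Run:
```python
from h import *
s=env.state(); print(s['ee_pos'],s['ee_rot'],s['force'],s['gripper_width'])
p=env.grab_frame('wrist'); w=cloud(p)
q=near(w,500,204,45,8,52)
for a in range(8,52,8):
    c=q[(q[:,2]>a)&(q[:,2]<a+8)]
    if len(c):print(a,len(c),np.round(c.min(0)),np.round(c.max(0)))
print(np.round((q.max(0)+q.min(0))/2),np.round(np.ptp(q,0)))
p=env.grab_frame('side'); w=cloud(p)
for k,x,y,r,a,b in [('shaker',500,-49.5,35,96,115),('spice',461,-219.5,40,117,135),('jar',519,35.5,45,92,106),('tin',481,-134,50,72,82),('can',441,-304.5,20,108,120)]:
    c=near(w,x,y,r,a,b)
    if len(c): print(k,np.round((c.max(0)+c.min(0))/2),np.round(np.ptp(c,0)),len(c))
```

```text
[498.77658574 205.57005262 142.1775891 ] [1.79988311e+02 1.29240172e-01 1.97618850e+01] [-1.16633444  0.3195284  -0.51830828] 91.28332897647508
16 49 [483. 178.  18.] [531. 236.  24.]
24 496 [472. 177.  24.] [531. 236.  32.]
32 1313 [475. 180.  32.] [528. 233.  40.]
40 1322 [483. 187.  40.] [521. 225.  48.]
48 152 [494. 198.  48.] [509. 214.  52.]
[502. 206.  35.] [59. 59. 34.]
shaker [496. -50. 104.] [34. 34. 16.] 147
spice [ 460. -219.  125.] [43. 48. 16.] 363
jar [521.  35.  99.] [62. 64. 13.] 487
tin [ 481. -135.   77.] [75. 74. 10.] 636
can [ 443. -305.  113.] [18. 19. 11.] 64
```

Request:
move_arm(
  plan=[
    [[0.1,0.1,-4],0,0],
    [[0,0,-4],0,0],
    [[0,0,-3],0,0],
    [[0,0,-2],0,0],
    [[0,0,-1],0,0],
  ],
  squeeze=10,
)

```text
time_s: 19.85
ee_pos: [501.2, 205.2, 3.5]
ee_rot: [180.0, 0.0, 19.6]
force: [-1.0, -0.2, -0.3]
gripper_width: 91.3
gripper_force: 0.0
```

Request:
move_arm(
  plan=[
    [[0,0,0],0,0],
    [[0,0,0],0,1],
    [[0,0,0],0,1],
    [[0,0,0],0,1],
    [[0,0,0],0,1],
  ],
)

```text
time_s: 20.35
ee_pos: [501.4, 205.6, 4.6]
ee_rot: [180.0, -0.1, 19.6]
force: [-0.7, -0.2, -0.0]
gripper_width: 62.5
gripper_force: 0.0
```

Request:
move_arm(
  plan=[
    [[0,0,0],0,1],
    [[0,0,0],0,1],
    [[0,0,0],0,1],
    [[0,0,0],0,1],
    [[0,0,0],0,1],
  ],
)

```text
time_s: 20.85
ee_pos: [501.2, 205.6, 4.1]
ee_rot: [-180.0, -0.0, 19.6]
force: [0.3, 0.1, 4.3]
gripper_width: 55.1
gripper_force: 10.0
```

Request:
move_arm(
  plan=[
    [[0,0,1],0,1],
    [[0,0,2],0,1],
    [[0,0,3],0,1],
    [[0,0,3],0,1],
    [[0,0,3],0,1],
  ],
)

```text
time_s: 21.35
ee_pos: [500.5, 205.2, 125.0]
ee_rot: [180.0, 0.0, 19.6]
force: [0.5, 0.2, -0.9]
gripper_width: 55.2
gripper_force: 9.4
```

Run:
```python
from h import *
s=env.state(); print(s['ee_pos'],s['ee_rot'],s['force'],s['gripper_width'])
p=env.grab_frame('wrist'); w=cloud(p); save(p,'s6.png')
q=near(w,501,205,40,130,190)
print(np.round(q.min(0)),np.round(q.max(0)),len(q))
```

```text
[500.51613354 205.16134461 125.0293257 ] [1.79980316e+02 4.21790985e-02 1.96076920e+01] [ 0.49586309  0.16805031 -0.88945715] 55.21698626030512
[477. 174. 135.] [531. 245. 190.] 11250
```

View pics/s6.png

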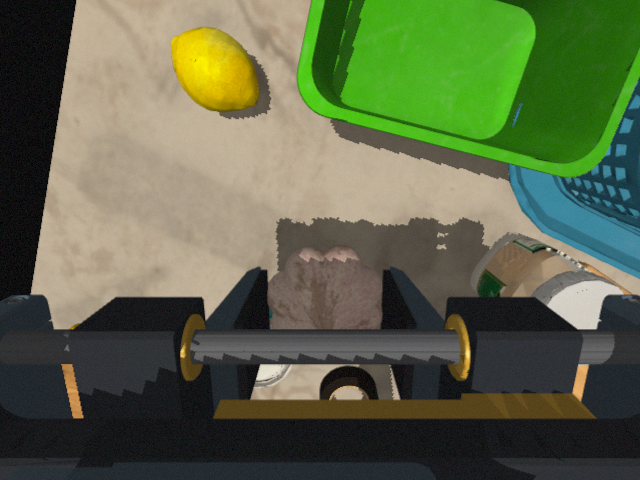

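The garlic is held upright between the pads. Carrying it over.

Request:
move_arm(
  plan=[
    [[0,0,2],0,1],
    [[-1.07,-3.6,0],-3.61,1],
    [[-1.07,-3.6,0],-3.61,1],
    [[-1.07,-3.6,0],-3.61,1],
    [[-1.07,-3.6,0],-3.61,1],
  ],
)

```text
time_s: 21.9
ee_pos: [457.3, 60.1, 143.8]
ee_rot: [180.0, 0.0, 5.1]
force: [0.8, -0.4, -0.7]
gripper_width: 55.2
gripper_force: 9.4
```

Request:
move_arm(
  plan=[
    [[-1.07,-3.6,0],-3.61,1],
    [[-1.07,-3.6,0],-3.61,1],
    [[-1.07,-3.6,0],-3.61,1],
    [[-1.07,-3.6,0],-3.61,1],
    [[-1.07,-3.5,0],-3.61,1],
  ],
)

```text
time_s: 22.4
ee_pos: [403.7, -119.0, 143.9]
ee_rot: [180.0, -0.0, -13.0]
force: [0.6, -1.3, -0.3]
gripper_width: 55.4
gripper_force: 9.4
```

Request:
move_arm(
  plan=[
    [[0,0,-1],0,1],
    [[0,0,-3],0,1],
    [[0,0,-2],0,1],
    [[0,0,-1],0,1],
    [[0,0,0],0,1],
  ],
)

```text
time_s: 22.9
ee_pos: [403.7, -116.7, 72.6]
ee_rot: [-180.0, 0.2, -12.8]
force: [-0.1, 0.0, 0.1]
gripper_width: 55.3
gripper_force: 9.4
```

Run:
```python
from h import *
s=env.state(); print(s['ee_pos'],s['ee_rot'],s['force'],s['gripper_width'])
p=env.grab_frame('wrist'); w=cloud(p)
for k,x,y,r,rad,a,b in [('shakerwall',500,-49.5,35,22,30,66),('spicewall',461,-219.5,40,23,30,100),('jarwall',519,35.5,45,33,20,65),('tinwall',481,-134,50,37.5,30,68)]:
    c=near(w,x,y,r,a,b)
    if len(c)>20: print(k,np.round((c.max(0)+c.min(0))/2),np.round(np.ptp(c,0)),len(c),circ(c,rad,x,y))
for k,x,y,r,a,b in [('shaker',500,-49.5,35,96,115),('spice',461,-219.5,40,117,135),('jar',519,35.5,45,92,106),('tin',481,-134,50,72,82),('can',441,-304.5,20,108,120),('canlid',441,-304.5,60,80,100)]:
    c=near(w,x,y,r,a,b)
    if len(c): print(k,np.round((c.max(0)+c.min(0))/2),np.round(np.ptp(c,0)),len(c))
```

```text
[ 403.68447518 -116.66852389   72.59419623] [-179.9796286     0.19176783  -12.83215187] [-0.13490013  0.04756547  0.0519495 ] 55.29311319132826
shakerwall [499. -57.  48.] [43. 26. 36.] 1677 (array([498.84369162, -46.7560722 ]), np.float64(0.9774869036014869))
spicewall [ 462. -208.   66.] [46. 27. 69.] 4257 (array([ 461.31386413, -218.66645666]), np.float64(0.5914807753856095))
jarwall [519.  17.  43.] [65. 36. 45.] 5419 (array([521.07025293,  33.05548303]), np.float64(2.5727477775863212))
shaker [497. -51. 102.] [33. 31. 12.] 4815
spice [ 461. -218.  123.] [45. 46. 13.] 13878
jar [509.   8.  93.] [12.  6.  2.] 37
tin [ 483. -135.   75.] [75. 75.  5.] 15568
canlid [ 445. -273.   86.] [52. 11. 13.] 1091
```

Request:
move_arm(
  plan=[
    [[0,0,-2],0,1],
    [[0,0,-2],0,1],
    [[0,0,-0.8],0,1],
    [[0,0,-0.2],0,1],
    [[0,0,0],0,1],
  ],
)

```text
time_s: 23.45
ee_pos: [405.4, -117.7, 24.4]
ee_rot: [180.0, -0.1, -12.9]
force: [0.8, -0.0, -0.2]
gripper_width: 55.1
gripper_force: 9.4
```

Request:
move_arm(
  plan=[
    [[0,0,-0.1],0,1],
    [[0,0,-0.1],0,1],
    [[0,0,0],0,1],
  ],
)

```text
time_s: 23.75
ee_pos: [405.2, -117.7, 22.2]
ee_rot: [180.0, -0.1, -12.9]
force: [-0.2, -0.7, 0.9]
gripper_width: 55.5
gripper_force: 9.5
```

Request:
move_arm(
  plan=[
    [[0,0,0],0,0.3],
    [[0,0,0],0,0],
    [[0,0,0],0,0],
    [[0,0,0],0,0],
    [[0,0,1],0,0],
  ],
)

```text
time_s: 24.25
ee_pos: [403.5, -117.2, 31.2]
ee_rot: [-180.0, 0.2, -12.9]
force: [-0.4, 0.2, 0.2]
gripper_width: 90.4
gripper_force: 0.0
```

Request:
move_arm(
  plan=[
    [[0,0,3],0,0],
    [[0,0,4],0,0],
    [[0,0,4],0,0],
    [[0,0,4],0,0],
    [[0,0,0],0,0],
  ],
)

```text
time_s: 24.75
ee_pos: [408.2, -118.7, 187.7]
ee_rot: [179.9, -0.7, -12.9]
force: [0.4, 0.1, 0.3]
gripper_width: 91.2
gripper_force: 0.0
```

Run:
```python
from h import *
p=env.grab_frame('wrist'); w=cloud(p); save(p,'s7.png')
q=near(w,405,-117,45,34,70)
for a in range(34,80,8):
    c=q[(q[:,2]>a)&(q[:,2]<a+8)]
    if len(c):print(a,len(c),np.round(c.min(0)),np.round(c.max(0)))
```

```text
34 40 [ 396. -144.   35.] [434. -89.  42.]
42 423 [ 377. -146.   42.] [434. -89.  50.]
50 1109 [ 379. -144.   50.] [432. -92.  58.]
58 1104 [ 386. -137.   58.] [425. -99.  66.]
66 140 [ 401. -127.   66.] [ 412. -109.   70.]
```

View pics/s7.png

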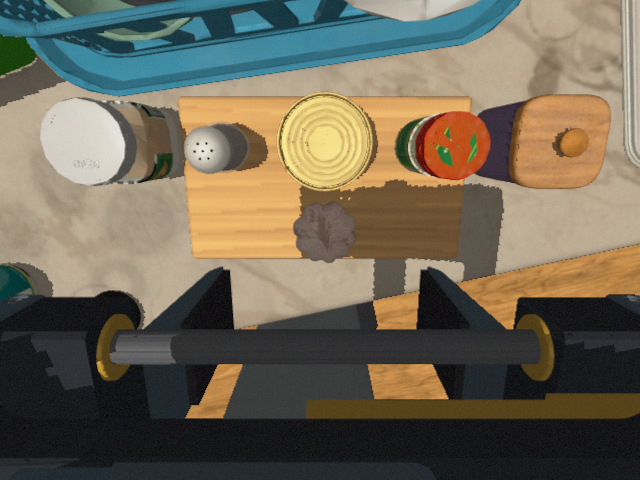

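The row shows jar (85,142), shaker (207,148), broad tin (325,140), spice (453,145) and canister (572,143), with the garlic at (325,232) straight in front. Now the small tin.

Request:
move_arm(
  plan=[
    [[0.07,3.84,0],3.61,0],
    [[0.07,3.84,0],3.61,0],
    [[0.07,3.84,0],3.61,0],
    [[0.07,3.84,0],3.61,0],
    [[0.07,3.84,0],3.61,0],
  ],
  squeeze=25,
)

```text
time_s: 25.3
ee_pos: [406.8, 75.7, 180.7]
ee_rot: [180.0, 0.1, 5.3]
force: [0.7, -1.1, -0.1]
gripper_width: 91.1
gripper_force: 0.0
```

Request:
move_arm(
  plan=[
    [[0.07,3.84,0],3.61,0],
    [[0.07,3.84,0],3.61,0],
    [[0.07,3.84,0],3.61,0],
    [[0.07,3.84,0],3.61,0],
    [[0,0,0],0,0],
  ],
)

```text
time_s: 25.8
ee_pos: [410.2, 231.4, 180.5]
ee_rot: [-179.9, 0.1, 19.9]
force: [-0.9, -0.6, -0.3]
gripper_width: 91.0
gripper_force: 0.0
```

Run:
```python
from h import *
s=env.state(); print(s['ee_pos'],s['ee_rot'])
p=env.grab_frame('wrist'); w=cloud(p)
c=near(w,411,228,40,66,80); print(np.round((c.max(0)+c.min(0))/2),np.round(np.ptp(c,0)),len(c))
c=near(w,411,228,40,10,62); print(circ(c,29,411,228),len(c))
```

```text
[410.22706063 231.39610733 180.48851655] [-1.79938349e+02  9.78675967e-02  1.99045362e+01]
[411. 228.  70.] [57. 56.  7.] 3561
(array([410.58608285, 227.93782655]), np.float64(0.3521451323944205)) 452
```

Request:
move_arm(
  plan=[
    [[0,0,-4],0,0],
    [[0,0,-4],0,0],
    [[0,0,-4],0,0],
    [[0,0,-2.5],0,0],
    [[0,0,-1.1],0,0],
  ],
)

```text
time_s: 26.35
ee_pos: [408.5, 225.6, 23.1]
ee_rot: [179.9, 0.4, 19.5]
force: [-0.6, -0.3, -0.4]
gripper_width: 91.0
gripper_force: 0.0
```

Request:
move_arm(
  plan=[
    [[0,0,0],0,0],
    [[0,0,0],0,1],
    [[0,0,0],0,1],
    [[0,0,0],0,1],
    [[0,0,0],0,1],
  ],
)

```text
time_s: 26.85
ee_pos: [411.5, 228.3, 26.6]
ee_rot: [-180.0, -0.1, 19.6]
force: [-0.8, -0.3, 0.8]
gripper_width: 62.1
gripper_force: 0.0
```

Request:
move_arm(
  plan=[
    [[0,0,0],0,1],
    [[0,0,0],0,1],
    [[0,0,0],0,1],
    [[0,0,0],0,1],
    [[0,0,0],0,1],
  ],
)

```text
time_s: 27.35
ee_pos: [411.2, 228.3, 26.4]
ee_rot: [-180.0, -0.1, 19.6]
force: [-1.4, -0.0, 6.0]
gripper_width: 56.8
gripper_force: 25.0
```

Request:
move_arm(
  plan=[
    [[0,0,1],0,1],
    [[0,0,3],0,1],
    [[0,0,4],0,1],
    [[0,0,4],0,1],
    [[0,0,4],0,1],
  ],
)

```text
time_s: 27.85
ee_pos: [410.3, 227.7, 187.5]
ee_rot: [180.0, 0.0, 19.6]
force: [0.6, 0.4, -1.3]
gripper_width: 57.1
gripper_force: 25.0
```

Request:
move_arm(
  plan=[
    [[0.78,-4.03,0],-3.61,1],
    [[0.78,-4.03,0],-3.61,1],
    [[0.78,-4.03,0],-3.61,1],
    [[0.78,-4.03,0],-3.61,1],
    [[0.78,-4.03,0],-3.61,1],
  ],
)

```text
time_s: 28.35
ee_pos: [449.6, 25.0, 186.0]
ee_rot: [180.0, 0.0, 1.4]
force: [0.4, 0.1, -1.9]
gripper_width: 56.4
gripper_force: 25.0
```

Request:
move_arm(
  plan=[
    [[0.78,-4.03,0],-3.61,1],
    [[0.78,-4.03,0],-3.61,1],
    [[0.78,-4.03,0],-3.61,1],
    [[0.78,-4.03,0],-3.61,1],
    [[0,0,0],0,1],
  ],
)

```text
time_s: 28.85
ee_pos: [481.7, -138.9, 185.7]
ee_rot: [179.9, -0.1, -13.2]
force: [0.1, 0.3, -1.4]
gripper_width: 56.8
gripper_force: 25.0
```

Request:
move_arm(
  plan=[
    [[0,0,-3],0,1],
    [[0,0,-2],0,1],
    [[0,0,-1],0,1],
    [[0,0,0],0,1],
    [[0,0,0],0,1],
  ],
)

```text
time_s: 29.35
ee_pos: [481.7, -134.4, 126.5]
ee_rot: [180.0, -0.1, -12.9]
force: [-0.6, 0.2, -0.9]
gripper_width: 56.6
gripper_force: 25.0
```

Run:
```python
from h import *
s=env.state(); print(s['ee_pos'],s['ee_rot'],s['force'],s['gripper_width'])
for n in ['wrist','scene','side']:
    p=env.grab_frame(n); w=cloud(p)
    for k,a,b,rad,r in [('broad',25,68,37.5,50),('small',105,165,29,38)]:
        c=near(w,481,-135,r,a,b)
        if len(c)>20: print(n,k,np.round((c.max(0)+c.min(0))/2),np.round(np.ptp(c,0)),len(c),circ(c,rad,481,-135))
    if n!='wrist': save(p,n+'8.png')
im=np.hstack([cv2.resize(cv2.imread('pics/scene8.png')[120:280,250:463],(640,480)),cv2.resize(cv2.imread('pics/side8.png')[200:440,200:520],(640,480))]); cv2.imwrite('pics/s8.png',cv2.resize(im,(800,300)))
```

```text
[ 481.6745875  -134.43247398  126.50859116] [ 1.79995218e+02 -6.36379047e-02 -1.28508506e+01] [-0.56198193  0.1532588  -0.87633612] 56.62842782151946
wrist broad [ 507. -139.   47.] [26. 62. 43.] 572 (array([ 482.33006073, -134.78099987]), np.float64(0.18015089546507332))
wrist small [ 495. -139.  135.] [31. 65. 60.] 3515 (array([ 480.97038055, -133.82371555]), np.float64(2.1609717177903405))
scene broad [ 474. -126.   46.] [64. 61. 43.] 385 (array([ 480.89973532, -136.32576125]), np.float64(1.6987119192824631))
scene small [ 473. -131.  135.] [50. 68. 60.] 475 (array([ 479.98369078, -134.80163184]), np.float64(2.475269943467512))
side broad [ 483. -154.   47.] [72. 41. 43.] 260 (array([ 481.04689   , -133.04741955]), np.float64(1.9504233570328073))
side small [ 484. -139.  135.] [51. 65. 60.] 239 (array([ 480.04533327, -132.28655298]), np.float64(2.044945051601377))
```

View pics/s8.png

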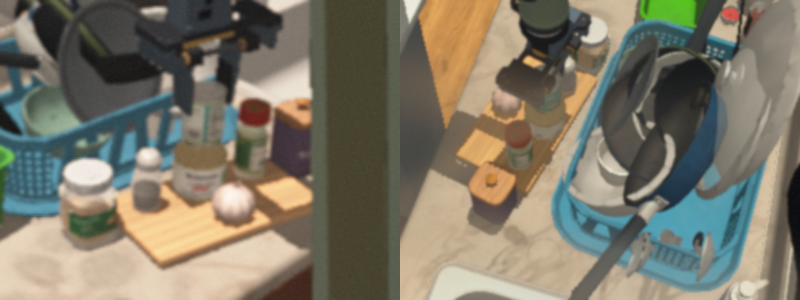

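The small tin hangs over the broad tin; all three views put it about 1 mm off, so I correct that and lower.

Request:
move_arm(
  plan=[
    [[0.1,-0.1,-1],0,1],
    [[0,0,-0.8],0,1],
    [[0,0,-0.4],0,1],
    [[0,0,0],0,1],
    [[0,0,0],0,1],
  ],
)

```text
time_s: 30.0
ee_pos: [482.1, -135.6, 103.6]
ee_rot: [180.0, 0.0, -12.9]
force: [0.4, 0.7, -1.3]
gripper_width: 56.4
gripper_force: 25.0
```

Request:
move_arm(
  plan=[
    [[0,0,-0.1],0,1],
    [[0,0,0],0,1],
    [[0,0,0],0,1],
  ],
)

```text
time_s: 30.3
ee_pos: [482.2, -135.6, 102.8]
ee_rot: [180.0, -0.0, -12.9]
force: [0.3, -0.5, -1.0]
gripper_width: 57.1
gripper_force: 25.0
```

Request:
move_arm(
  plan=[
    [[0,0,-0.1],0,1],
    [[0,0,0],0,1],
    [[0,0,0],0,1],
  ],
)

```text
time_s: 30.6
ee_pos: [482.3, -135.7, 102.5]
ee_rot: [180.0, -0.0, -12.9]
force: [-1.0, 0.9, 5.6]
gripper_width: 56.7
gripper_force: 25.0
```

Request:
move_arm(
  plan=[
    [[0,0,0],0,0.15],
    [[0,0,0],0,0.15],
    [[0,0,0],0,0.15],
    [[0,0,0],0,0.15],
    [[0,0,1],0,0.15],
  ],
)

```text
time_s: 31.1
ee_pos: [481.1, -135.3, 110.9]
ee_rot: [-180.0, 0.2, -12.9]
force: [-0.4, -0.5, -0.2]
gripper_width: 77.4
gripper_force: 0.0
```

Request:
move_arm(
  plan=[
    [[0,0,3],0,0.15],
    [[0,0,4],0,0.15],
    [[0,0,4],0,0.15],
    [[-3,0,3],0,0.15],
    [[-4,0,0],0,0],
  ],
)

```text
time_s: 31.6
ee_pos: [415.0, -136.7, 256.6]
ee_rot: [179.9, -0.6, -12.8]
force: [-0.1, -1.3, -0.8]
gripper_width: 82.9
gripper_force: 0.0
```

Request:
move_arm(
  plan=[
    [[-3,0,0],0,0],
    [[0,0,0],0,0],
    [[0,0,0],0,0],
  ],
)

```text
time_s: 31.9
ee_pos: [382.4, -135.8, 252.7]
ee_rot: [180.0, -0.1, -12.9]
force: [0.8, -0.2, 1.3]
gripper_width: 91.3
gripper_force: 0.0
```

Run:
```python
from h import *
s=env.state(); print(s['ee_pos'],s['force'],s['gripper_width'])
p=env.grab_frame('wrist'); w=cloud(p); save(p,'s9.png')
for k,x,y,r,rad,a,b in [('broad',481,-135,50,37.5,25,68),('small',481,-135,45,29,84,140),('shaker',500,-50,34,22,25,66),('spice',461,-219.5,36,23,25,118),('jar',520,35,45,33,20,70)]:
    c=near(w,x,y,r,a,b)
    if len(c)>20: print(k,len(c),circ(c,rad,x,y))
for k,x,y,r,a,b in [('small',481,-135,45,140,156),('shaker',500,-49.5,30,98,115),('spice',461,-219.5,40,120,135),('jar',519,35.5,45,92,106),('can',441,-304.5,20,108,120),('garlic',405,-117,40,36,82)]:
    c=near(w,x,y,r,a,b)
    if len(c): print(k,np.round((c.max(0)+c.min(0))/2),np.round(np.ptp(c,0)),len(c))
```

```text
[ 382.38500719 -135.80992871  252.74050487] [ 0.83102459 -0.24204401  1.26293171] 91.34161398694893
shaker 427 (array([499.34056054, -46.79785381]), np.float64(1.0155947046819667))
spice 531 (array([ 461.4739902 , -218.77893419]), np.float64(0.4869461267098788))
jar 1463 (array([520.52360189,  33.48619037]), np.float64(2.4903407739169325))
small [ 482. -135.  145.] [57. 57.  8.] 4724
shaker [497. -50. 103.] [32. 31. 10.] 1044
spice [ 461. -218.  125.] [44. 44. 10.] 2506
jar [522.  35.  97.] [62. 62. 10.] 4332
can [ 444. -305.  112.] [19. 19.  7.] 439
garlic [ 405. -118.   57.] [57. 58. 39.] 2182
```

View pics/s9.png

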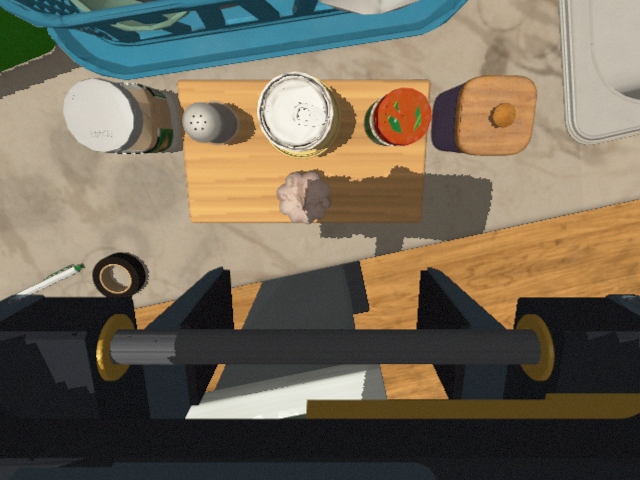

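The small tin sits centred on the broad tin at (298,115). The shaker, spice jar and garlic are in place, and the gripper is clear of everything.

```bash
python3 -c "
from workcell import env
print(env.job_done())"
```

```text
the job is handed in; nothing more can be done
None
```

The job is handed in at about 32 s: shaker, spice jar and garlic are set on the board and the small tin is stacked last, centred on the broad tin; the shaker sits about 4 mm in front of the exact line, which I left uncorrected, and no verdict came back.

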